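# Refit the knob of the slant-seat stop valve and open it

## Robot

A 7-joint arm with a two-finger parallel gripper is mounted at the origin on a cart in front of the work surface, level with it; the furniture and walls round the work are solid. World frame = base frame: x ahead of the robot, y to its left, z up, the work surface at z = 0. Lengths are in m, angles in rad, forces in N, time in s.
With the tool pointing down it reaches from about 0.4 to 0.9 m from the base axis. Payload 5.6 kg.
Tool frame: the origin (TCP) lies on the mounting face of the last link; the fingertips stand 190 mm ahead of it and the grasp point (between the pads) lies 171 mm ahead of it; z points along the fingers, y is the line along which they close (so a half turn about z gives the same grasp; the last joint's range is limited). The gripper opens to 92 mm and grips with 3 to 60 N. Pads are 20 mm wide; open, the fingers measure 128 mm over their backs; the gripper's body (75 mm by 189 mm) begins 69 mm behind the grasp point.
Start: joints at [-0.043, 0.468, -0.012, 1.603, 0.006, 1.071, -0.056], TCP at [0.65, -0, 0.405] pointing down, gripper open.
Joint ranges: [-2.53, 2.53], [-0.31, 2.02], [-1.57, 1.55], [0.28, 2.44], [-1.29, 4.43], [0.15, 1.84], [-2.92, 2.92]. Speed limits (rad/s): [2.57, 2.57, 3.14, 3.14, 3.14, 3.14, 3.14].

## Interface

Orientations are given as a unit quaternion [x, y, z, w].
In Python, from workcell import r, imaging, ticket, spotter gives the robot as it stands.
- The arm moves only by the tool arm_command, never from a script. Its argument "rows" is a list of rows, each a list of 3 entries, a list of its own where there are three numbers: the shift along the tool's x, y, z in cm, then the turn, a rotation vector about the tool's x, y, z in degrees, then the finger opening in cm, from 0 to 9.19. In form: [[[tx, ty, tz], [ax, ay, az], claw], ...]. A call has 1 to 20 rows; each row shifts and turns the commanded pose from where the row before left it, along the tool's axes as they then stand; what a row does not reach is not made up. A row lasts 1/10 s, in which the tool goes at most 50 mm and 8.59 degrees, less where a joint would pass 70% of its speed; a pose out of reach is approached as far as the arm can. A call is refused whole if a number of a shift passes 5 or a number of a turn 8.59, either way. A call with a gripper value outside its range is refused whole. The fingers move at their own pace and stop on an object; "force" is the grip in N (left out, the last holds). Time passes only in rows, so rows that do not move let the fingers close. It gives the time, the measured TCP pose, the force, the opening and the grip force at its end, in the units of the state.
- r.observe(): the state, without advancing time (a new reading comes with each control period).
- imaging.snapshot(name): name is "scene" or "side" or "wrist"; returns (picture, depth): 384x512x3 uint8, red, green, blue; 384x512 float32, m along the optical axis (not along the pixel's ray), 0 where there is no reading.
- imaging.camera_params(name): a dict with "vfov" (degrees; the focal length in pixels is half the picture's height over the tangent of half this angle, whatever the lens; pixels are square), "cx", "cy" (the principal point, pixels), "camera_from_world" (4x4, takes a point from world to camera coordinates). Camera axes: x right, y up, looking along -z (the intrinsics and any distortion apply to the point x, -y, -z); pixel columns grow to the right and rows downward; lengths in m; the calibration is good to about 2 mm. A picture is of the moment at which its call begins: read the wrist's pose just before it. camera_params takes no time and is no camera call; for the wrist camera it gives the pose at the moment of the call.
- ticket.hand_in(): hands the job in; it is judged then, once.
Trained networks look in the newest picture that a camera, given by its name, has taken for a name from the list of things; names that differ only in an ending like _2 or _b are one class to them, and where a whole thing is asked for, a point or a joint stands for the part that bears it (a point fixed in the world has none). Each returns a list of dicts, best first, with "conf" (0 to 1); they miss things now and then, are a little off and sometimes report something else, mostly with a low value. They report only what shows in the picture. A call takes as long as a camera call. They do not tell look-alikes from the thing itself.
- spotter.find_in(camera, query): "rect" ([left, top, right, bottom] in pixels, round what is visible of it).
- spotter.trace(camera, query): "mask" (384x512 bool, what is visible of it) and "rect" ([left, top, right, bottom] in pixels, round what is visible of it).
The state is a dict: "time_s": time; "joint_pos": joint angles; "qvel": joint speeds; "joint_torque": joint torques, N m; "eef_pos": TCP position; "orientation": TCP orientation; "force": force on the tool from outside, world axes, zero at the start; "wrist_torque": the same for the moment, N m; "width": finger opening in m; "gripper_force": force on a finger pad.
Only numpy, scipy, OpenCV 4.12 (cv2) and the standard library are available. Lean on these libraries where they do the work, as an engineer would, in place of code of your own. Each camera call takes 0.05 s, during which the arm holds its last target. There are 200 camera calls.

## Task

Make the stop valve on the wooden show board ready for use: take the grey protective cap off its slanted spindle and leave it in the parts tray, then put the black grip knob on the spindle, turning it by feel until it drops fully home over the spindle's tang. Then, with the knob, open the valve fully anticlockwise and let go, leaving the glue bottle and the tape measure standing beside the valve where they are.

Things in the scene. Friction and masses are not known exactly. Their poses are not given: they have to be found in the camera images.
- valve: Brass slant-seat valve on a wooden board 180 x 85 x 16 mm, fixed. Origin: centre of the board's underside. The pipe (axis 50 mm up) runs along its x. The stem leaves the pipe's middle leaning 35 degrees from vertical towards the board's -x (robot's side). Below the seat: a 44 mm collar with pointer and two stop lugs, within 36 mm of the axis and 11 mm or more below the seat.
- seat (a point): Centre of the spindle's round 40 mm shoulder, on which cap and knob rest; at [-0.053, 0, 0.125] m in the valve's frame; z points out along the stem axis. Shoulder and tang together are sprung along the axis: pushed in they give up to 6 mm (3 N to start, 8 N at the end) and spring back. The frame moves with them.
- tang_tip (a point): Middle of the end of the spindle's tang, 20 mm out from the seat on the axis. The tang is a steel bar of rectangular section, 22 x 14 mm, its last 2.5 mm chamfered to 19 x 11 mm. Its angle about the axis differs each time and is NOT given by the x axis of this frame or of the seat; it fits the knob's slot every half turn.
- stem (a joint): Turn of the valve stem, rad: 0 = shut stop, 1.4 = fully open stop; grows anticlockwise seen from outside, looking down on the knob. Starts at 0 to 0.2, stays where left, takes 0.25 N m to turn. The tang turns with it, and so does the knob once home (up to 8 degrees of play either way).
- knob: Black ribbed round knob, 52 mm diameter, 36 mm high, 0.12 kg, socket down. Origin: centre of its underside; z to its closed top. Underside: round counterbore 30 mm wide, 10 mm deep (goes over the tang at any angle), then a slot 25 x 17 mm to 24 mm depth, long side along x. At a wrong angle it stops 10 mm off the seat; within 8 degrees it drops until it rests on the seat.
- cap: Grey plastic protective cap, a closed-topped cup 40 mm outside diameter, 40 mm high, bore 32 mm, 30 mm deep, 0.04 kg. It sits loose over the tang with its rim on the seat. Origin: centre of its open rim; z towards its closed top, at the start along the stem axis.
- cap_mid (a point): The middle of the cap, on its axis 20 mm above its rim.
- tray: Open square aluminium parts tray, 125 x 125 mm outside, 22 mm high, walls and floor 3 mm, empty, fixed to the bench. Origin: centre of its underside.
- tray_in (a point): Centre of the tray's inner floor, 3 mm above the bench; axes as the tray's.
- glue: Bystander: dark glue bottle with a red pointed nozzle, 47 mm diameter, 168 mm high, standing. Origin: centre of its underside.
- tape: Bystander: tape measure, 36 x 78 x 64 mm. Origin: centre of its underside.
There are look-alikes about, which are no part of the job. What is shaped like the knob but blue or purple is not meant.

How it is judged:
By the outcome, as a careful person would: the job done as asked, in the order asked, and still so for the second after the job is handed in, with the robot touching nothing.
It also fails if it takes over 72 s, if anything falls off the work surface, if the arm or the gripper's body presses on something with over 40 N, if the wrist force passes 120 N, or if a joint passes its speed limit or range.

## Working session

There is one attempt and no reset: what is moved stays moved. The work goes in short steps, Python scripts to look and compute and a tool call to move; the robot and the scene stay as the last step left them, time stands still between calls to the robot, and variables do not carry over. Pictures are saved under pics/ and viewed, at most 10 in all, crops included, and the job is handed in when it is done.

Besides the shell and the picture viewer there is one more tool, called as name([rows], argument=value, ...), one row to a line, values as JSON. arm_command: Moves the arm, as the interface text tells. Its arguments: {"type":"object","properties":{"rows":{"type":"array","items":{"type":"array"}},"force":{"type":"number"}},"required":["rows"]}

```bash
ls; mkdir -p pics; cat > h.py <<'E'
import numpy as np, cv2
from scipy.spatial.transform import Rotation as R
from workcell import r, imaging, ticket, spotter
def cloud(cam):
    p=imaging.camera_params(cam); im,d=imaging.snapshot(cam)
    f=192/np.tan(np.radians(p['vfov']/2))
    v,u=np.mgrid[:384,:512]
    X=np.stack([(u-p['cx'])/f*d,-(v-p['cy'])/f*d,-d,np.ones_like(d)],-1)
    W=X@np.linalg.inv(p['camera_from_world']).T
    W=W[...,:3]; W[d<=0]=np.nan
    return im,d,W
def save(name,im,s=1): cv2.imwrite('pics/'+name,cv2.resize(im[...,::-1],None,fx=s,fy=s))
E
cat > a.py <<'E'
from h import *
ims=[]
for c in ['scene','side','wrist']:
    im,d,W=cloud(c); np.savez(f'{c}.npz',im=im,d=d,W=W)
    print(c,{k:v for k,v in imaging.camera_params(c).items() if k!='camera_from_world'}, np.linalg.inv(imaging.camera_params(c)['camera_from_world'])[:3,3].round(3))
    for q in ['valve','knob','cap','tray','glue','tape']:
        for o in spotter.trace(c,q)[:4]:
            m=o['mask']; P=W[m]; P=P[~np.isnan(P[:,0])]
            print(c,q,round(o['conf'],2),np.round(o['rect']),np.nanmedian(P,0).round(3) if len(P) else None, np.percentile(P,[3,97],axis=0).round(3).tolist() if len(P) else None, im[m].mean(0).round())
    save(c+'0.png',im,1.5)
print(r.observe())
E
python3 a.py
```

```text
pics
scene {'vfov': 42.04897001301954, 'cx': 256.25352417499226, 'cy': 185.91388875591053} [0.613 0.549 1.09 ]
scene valve 0.7 [195. 204. 279. 253.] [0.597 0.058 0.02 ] [[0.518, 0.011, 0.011], [0.681, 0.095, 0.125]] [69. 55. 41.]
scene knob 0.81 [265. 143. 285. 168.] [ 0.488 -0.142  0.034] [[0.464, -0.17, 0.006], [0.51, -0.126, 0.04]] [115.  84. 125.]
scene knob 0.73 [195. 171. 218. 195.] [ 0.665 -0.082  0.035] [[0.641, -0.11, 0.006], [0.688, -0.066, 0.04]] [115.  84. 126.]
scene knob 0.69 [271. 111. 291. 133.] [ 0.459 -0.251  0.033] [[0.435, -0.278, 0.005], [0.482, -0.237, 0.039]] [78. 73. 71.]
scene knob 0.61 [239. 165. 261. 190.] [ 0.563 -0.09   0.034] [[0.54, -0.119, 0.007], [0.586, -0.073, 0.039]] [ 83.  99. 146.]
scene cap 0.6 [196. 205. 278. 251.] [0.598 0.058 0.019] [[0.519, 0.008, 0.007], [0.682, 0.096, 0.124]] [69. 55. 41.]
scene cap 0.59 [256. 200. 279. 221.] [0.537 0.069 0.153] [[0.512, 0.049, 0.131], [0.558, 0.083, 0.166]] [80. 76. 75.]
scene tray 0.79 [284. 264. 352. 333.] [0.435 0.221 0.004] [[0.375, 0.159, -0.001], [0.496, 0.283, 0.023]] [208. 208. 209.]
scene glue 0.
[... 2477 characters left out ...]
 -0.01160758,  1.60269003,  0.00600358,
        1.07140583, -0.05627792]), 'qvel': array([ 9.59042100e-04, -3.42731772e-05,  4.76662093e-04,  1.39049387e-03,
        1.99843932e-04,  1.42103471e-03, -9.68711149e-05]), 'joint_torque': array([ 4.63525957e-04, -5.20425153e+01, -1.21678796e-02, -2.44060278e+01,
       -5.65542199e-02,  1.13951694e-02,  3.23289078e-05]), 'eef_pos': array([ 6.50001064e-01, -4.87530182e-05,  4.04715907e-01]), 'orientation': array([7.07129983e-01, 7.07083578e-01, 9.53142754e-06, 3.52914125e-05]), 'force': array([-0.19619472,  0.11835841,  0.43534939]), 'wrist_torque': array([ 0.00035793,  0.06508442, -0.0022018 ]), 'gripper_force': 0.0, 'width': 0.09208961788579768}
```

View pics/wrist0.png

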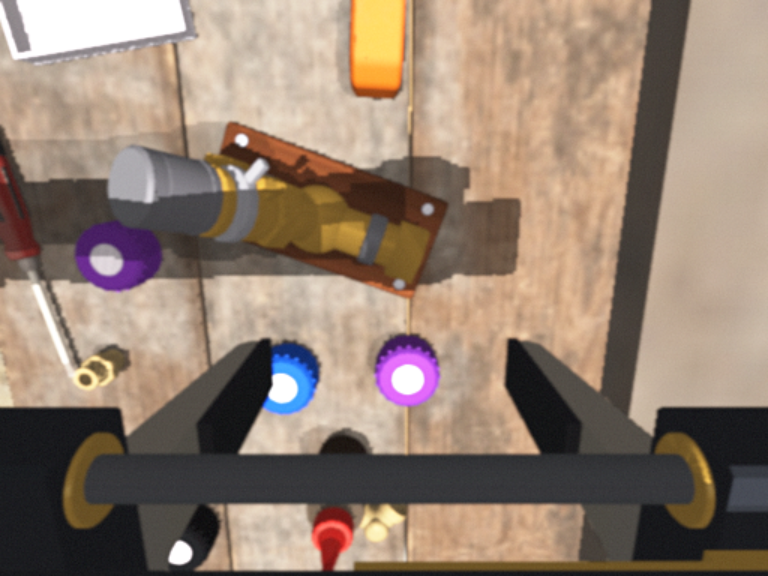

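View pics/scene0.png

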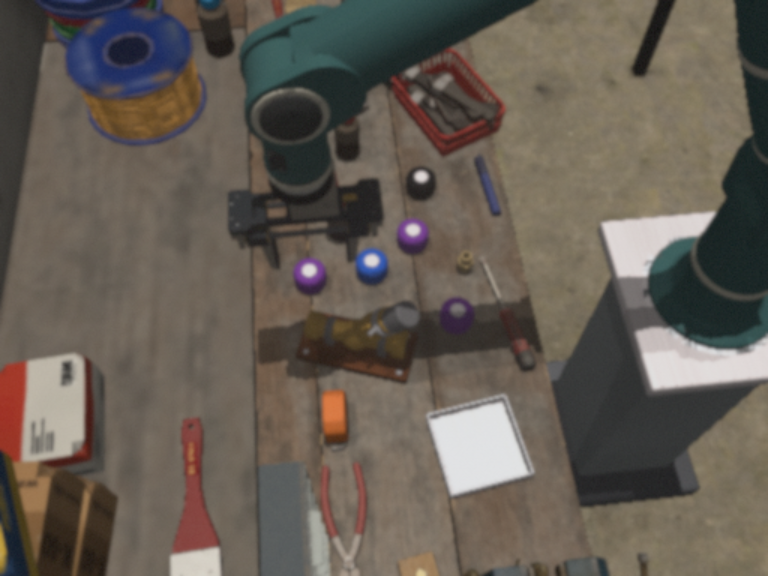

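```bash
cat >> h.py <<'E'
def pose():
    o=r.observe(); return np.array(o['eef_pos']),R.from_quat(o['orientation'])
def plan(p1,R1,n,start=None):
    """equal tool-frame rows (cm, deg), n of them, from start to (p1,R1)"""
    p0,R0=start or pose()
    w=(R0.inv()*R1).as_rotvec()/n; D=R.from_rotvec(w)
    A=sum((D**k).as_matrix() for k in range(n)) if np.linalg.norm(w)>1e-6 else n*np.eye(3)
    t=np.linalg.solve(A,R0.inv().apply(p1-p0))
    print('plan n=%d shift_cm %s turn_deg %s'%(n,(t*100).round(2),np.degrees(w).round(2)))
def toolR(z,y):
    z=z/np.linalg.norm(z); y=y-z*(y@z); y/=np.linalg.norm(y)
    return R.from_matrix(np.stack([np.cross(y,z),y,z],1))
E
cat > b.py <<'E'
from h import *
P=[]
for c in ['wrist','scene']:
    f=np.load(c+'.npz'); W,im=f['W'],f['im'].astype(float)
    m=(W[...,2]>.0125)&(W[...,2]<.0195)&(W[...,0]>.48)&(W[...,0]<.74)&(W[...,1]>-.06)&(W[...,1]<.14)
    Q=W[m]; 
    k=cv2.morphologyEx(m.astype(np.uint8),cv2.MORPH_OPEN,np.ones((2,2)));Q=W[k>0]
    rc=cv2.minAreaRect((Q[:,:2]*1000).astype(np.float32)); print(c,len(Q),rc)
    P.append(Q)
# cap top/side points from all cams
for c in ['wrist','scene','side']:
    f=np.load(c+'.npz'); W=f['W']; m=(W[...,2]>.1)&(W[...,2]<.2)&(abs(W[...,0]-.53)<.06)&(abs(W[...,1]-.06)<.06)
    Q=W[m]; 
    if len(Q): print(c,len(Q),Q.mean(0).round(4),Q.min(0).round(3),Q.max(0).round(3)); np.save('cap_'+c,Q)
E
python3 b.py
```

```text
wrist 4899 ((643.743896484375, 38.767601013183594), (117.78197479248047, 230.38259887695312), 41.032630920410156)
scene 1089 ((681.1112060546875, 11.19378662109375), (2.9813265800476074, 76.92948913574219), 165.3734893798828)
wrist 5837 [0.5526 0.0593 0.1407] [0.509 0.028 0.1  ] [0.59  0.085 0.168]
scene 657 [0.5492 0.0652 0.1392] [0.51  0.031 0.1  ] [0.59  0.086 0.169]
side 185 [0.5729 0.047  0.1182] [0.549 0.034 0.101] [0.587 0.078 0.141]
```

```bash
cat > c.py <<'E'
from h import *
from scipy.optimize import least_squares
f=np.load('wrist.npz'); W,im=f['W'],f['im'].astype(int)
# board: reddish brown on bench plane height
rr,g,b=im[...,0],im[...,1],im[...,2]
m=(rr>1.5*g)&(W[...,2]>.008)&(W[...,2]<.022)&(W[...,0]>.48)&(W[...,0]<.74)&(W[...,1]>-.06)&(W[...,1]<.14)
k=cv2.morphologyEx(m.astype(np.uint8),cv2.MORPH_OPEN,np.ones((3,3)))
n,l,s,_=cv2.connectedComponentsWithStats(k); keep=np.isin(l,[i for i in range(1,n) if s[i,4]>40])
Q=W[keep]; rc=cv2.minAreaRect((Q[:,:2]*1000).astype(np.float32)); print(rc, Q[:,2].mean())
v=im.copy().astype(np.uint8); v[keep]=[0,255,0]; save('board.png',v,1.2)
C=np.concatenate([np.load('cap_wrist.npy')[::3],np.load('cap_scene.npy')])
def ax(y,t=np.radians(35)): return np.array([-np.sin(t)*np.cos(y),-np.sin(t)*np.sin(y),np.cos(t)])
def res(p,P,t):
    s=ax(p[3],t); d=P-p[:3]; h=d@s; rad=np.linalg.norm(d-np.outer(h,s),axis=1)
    a=np.maximum(rad-.020,h-.040); return a
for free in (0,1):
    p=np.array([.55,.06,.125,-.3,np.radians(35)])
    for it in range(5):
        s=ax(p[3],p[4]); h=(C-p[:3])@s; rad=np.linalg.norm((C-p[:3])-np.outer(h,s),axis=1)
        S=C[(h>.003)&(h<.05)&(rad<.027)]
        q=least_squares(lambda x:res(x,S,x[4] if free else np.radians(35)),p,loss='soft_l1',f_scale=.002,method='trf')
        p=q.x
    print(len(S),'seat',p[:3].round(4),'yaw',np.degrees(p[3]).round(1),np.degrees(p[4]).round(1),'rms',np.sqrt(np.mean(res(p,S,p[4])**2)).round(4))
E
python3 c.py
```

```text
((599.4275512695312, 38.77351379394531), (83.39615631103516, 178.55462646484375), 69.94120788574219) 0.01646600124841512
1590 seat [0.5461 0.0579 0.1233] yaw -19.6 35.0 rms 0.0008
1586 seat [0.5464 0.0578 0.1235] yaw -19.7 35.9 rms 0.0008
```

View pics/board.png

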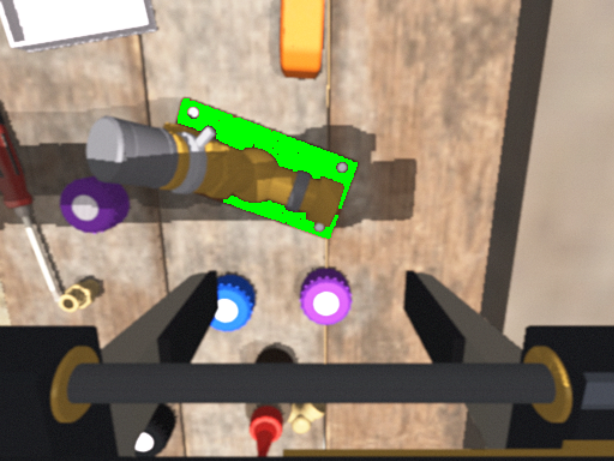

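```bash
cat >> h.py <<'E'
seat=np.array([.547,.0575,.1245]); yb=np.radians(-20); t=np.radians(35)
s=np.array([-np.sin(t)*np.cos(yb),-np.sin(t)*np.sin(yb),np.cos(t)])
bx=np.array([np.cos(yb),np.sin(yb),0])
E
python3 - <<'E'
from h import *
p0,R0=pose()
Rt=toolR(-s,R0.apply([0,1,0])); A=seat+s*(.171+.025+.075); B=seat+s*(.171+.025)
plan(A,Rt,10); print(A,B)
E
```

```text
plan n=10 shift_cm [ 1.22 -2.55 -0.18] turn_deg [-3.25 -1.31 -0.38]
[0.40093492 0.11066334 0.3464902 ] [0.44135883 0.09595024 0.2850538 ]
```

arm_command([
  [[1.22, -2.55, -0.18], [-3.25, -1.31, -0.38], 8],
  [[1.22, -2.55, -0.18], [-3.25, -1.31, -0.38], 8],
  [[1.22, -2.55, -0.18], [-3.25, -1.31, -0.38], 8],
  [[1.22, -2.55, -0.18], [-3.25, -1.31, -0.38], 8],
  [[1.22, -2.55, -0.18], [-3.25, -1.31, -0.38], 8],
  [[1.22, -2.55, -0.18], [-3.25, -1.31, -0.38], 8],
  [[1.22, -2.55, -0.18], [-3.25, -1.31, -0.38], 8],
  [[1.22, -2.55, -0.18], [-3.25, -1.31, -0.38], 8],
  [[1.22, -2.55, -0.18], [-3.25, -1.31, -0.38], 8],
  [[1.22, -2.55, -0.18], [-3.25, -1.31, -0.38], 8],
  [[0, 0, 0], [0, 0, 0], 8],
  [[0, 0, 0], [0, 0, 0], 8],
], force=15)

```text
time_s: 2.25
eef_pos: [0.406, 0.109, 0.3492]
orientation: [0.653, 0.698, 0.114, 0.272]
force: [-0.1, -0.0, 0.1]
width: 0.0798
gripper_force: 0.0
```

```bash
python3 - <<'E'
from h import *
p0,R0=pose(); o=r.observe(); print(o['time_s'],p0,o['joint_pos'].round(3),o['force'],o['qvel'].round(3))
Rt=toolR(-s,R0.apply([0,1,0]))
print('err deg',np.degrees((R0.inv()*Rt).magnitude()))
im,d,W=cloud('wrist'); np.savez('w2.npz',im=im,W=W)
save('w2.png',im,1.2)
for q in ['cap','knob']:
    for x in spotter.trace('wrist',q)[:3]:
        P=W[x['mask']]; print(q,x['conf'],x['rect'],np.nanmedian(P,0).round(3))
        if q=='cap':np.save('cm',x['mask'])
plan(seat+s*.196,Rt,6)
E
```

```text
2.25 [0.40600258 0.10898726 0.34922302] [-0.543  0.095  0.064  2.342  1.027  0.501 -1.286] [-0.13300264 -0.00983497  0.12581309] [ 0.023  0.003  0.008 -0.032 -0.004  0.002  0.001]
err deg 0.7433355434893073
cap 0.82 [228.0, 179.3, 280.8, 240.1] [0.526 0.07  0.154]
knob 0.89 [131.5, 354.8, 156.9, 381.4] [ 0.468 -0.241  0.025]
knob 0.79 [190.7, 244.9, 234.1, 290.5] [ 0.556 -0.087  0.035]
knob 0.74 [67.4, 182.7, 131.1, 244.9] [0.433 0.016 0.036]
plan n=6 shift_cm [ 0.05 -0.1   1.23] turn_deg [-0.11 -0.02 -0.03]
```

View pics/w2.png

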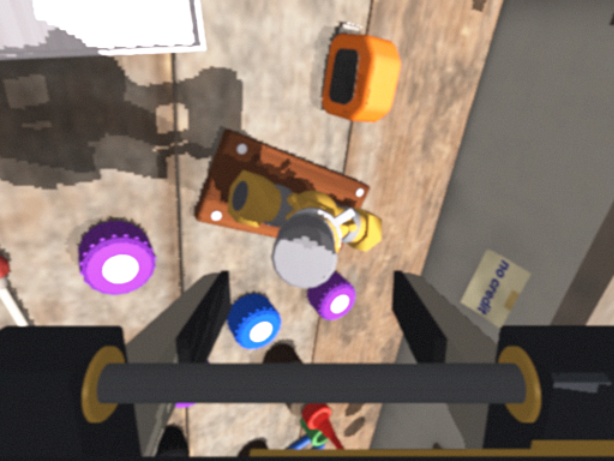

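```bash
python3 - <<'E'
from h import *
from scipy.optimize import least_squares
W=np.load('w2.npz')['W']; m=np.load('cm.npy')
m=cv2.erode(m.astype(np.uint8),np.ones((3,3)))>0
C=W[m]; C=C[~np.isnan(C[:,0])]
def res(p,P):
    d=P-p; h=d@s; rad=np.linalg.norm(d-np.outer(h,s),axis=1); return np.maximum(rad-.02,h-.04)
q=least_squares(res,seat,args=(C,),loss='soft_l1',f_scale=.002)
print(len(C),q.x,np.abs(res(q.x,C)).mean(),(q.x-seat)@s, q.x-seat)
E
```

```text
2455 [0.54618079 0.05741627 0.12387482] 0.00046031912981476153 -8.700141048373561e-05 [-8.19208141e-04 -8.37319911e-05 -6.25179003e-04]
```

arm_command([
  [[0.05, -0.1, 1.23], [-0.11, 0, 0], 8],
  [[0.05, -0.1, 1.23], [-0.11, 0, 0], 7],
  [[0.05, -0.1, 1.23], [-0.11, 0, 0], 7],
  [[0.05, -0.1, 1.23], [-0.11, 0, 0], 7],
  [[0.05, -0.1, 1.23], [-0.11, 0, 0], 7],
  [[0.05, -0.1, 1.23], [-0.11, 0, 0], 6],
  [[0, 0, 0], [0, 0, 0], 4],
  [[0, 0, 0], [0, 0, 0], 3],
  [[0, 0, 0], [0, 0, 0], 3],
  [[0, 0, 0], [0, 0, 0], 3],
  [[0, 0, 0], [0, 0, 0], 3],
  [[0, 0, 0], [0, 0, 0], 3],
], force=15)

```text
time_s: 3.6
eef_pos: [0.44, 0.0965, 0.2846]
orientation: [0.651, 0.697, 0.119, 0.276]
force: [1.3, -0.1, 0.8]
width: 0.0399
gripper_force: 15.0
```

```bash
python3 - <<'E'
from h import *
p0,R0=pose(); o=r.observe(); print(o['joint_pos'].round(3),o['width'],o['gripper_force'],'grip h mm',((p0+R0.apply([0,0,.171])-seat)@s)*1000)
E
```

```text
[-0.542  0.278  0.145  2.338  1.41   0.37  -1.655] 0.039895457510320115 15.000140550546348 grip h mm 25.476257904817412
```

arm_command([
  [[0, 0, -1], [0, 0, 0], 3],
  [[0, 0, -1.5], [0, 0, 0], 3],
  [[0, 0, -1.5], [0, 0, 0], 3],
  [[0, 0, -1.5], [0, 0, 0], 3],
  [[0, 0, -1], [0, 0, 0], 3],
])

```text
time_s: 4.1
eef_pos: [0.4044, 0.1093, 0.3383]
orientation: [0.651, 0.697, 0.119, 0.276]
force: [-0.4, 0.0, -1.1]
width: 0.0394
gripper_force: 15.0
```

```bash
python3 - <<'E'
from h import *
p0,R0=pose(); o=r.observe(); print(p0,o['joint_pos'].round(3),o['width'],o['force'])
Rd=toolR(np.array([0,0,-1.]),R0.apply([0,1,0])*[1,1,0])
A=np.array([.436,.222,.27]); plan(A,Rd,10); plan(A*[1,1,0]+[0,0,.202],Rd,4,(A,Rd))
E
```

```text
[0.40440171 0.10934365 0.33831515] [-0.559  0.114  0.077  2.358  1.107  0.481 -1.377] 0.0393920598865962 [-0.38238238  0.02061237 -1.06134146]
plan n=10 shift_cm [1.18 0.23 0.64] turn_deg [ 3.14  1.52 -0.43]
plan n=4 shift_cm [0.  0.  1.7] turn_deg [0. 0. 0.]
```

arm_command([
  [[1.18, 0.23, 0.64], [3.14, 1.52, -0.43], 3],
  [[1.18, 0.23, 0.64], [3.14, 1.52, -0.43], 3],
  [[1.18, 0.23, 0.64], [3.14, 1.52, -0.43], 3],
  [[1.18, 0.23, 0.64], [3.14, 1.52, -0.43], 3],
  [[1.18, 0.23, 0.64], [3.14, 1.52, -0.43], 3],
  [[1.18, 0.23, 0.64], [3.14, 1.52, -0.43], 3],
  [[1.18, 0.23, 0.64], [3.14, 1.52, -0.43], 3],
  [[1.18, 0.23, 0.64], [3.14, 1.52, -0.43], 3],
  [[1.18, 0.23, 0.64], [3.14, 1.52, -0.43], 3],
  [[1.18, 0.23, 0.64], [3.14, 1.52, -0.43], 3],
  [[0, 0, 0], [0, 0, 0], 3],
  [[0, 0, 0], [0, 0, 0], 3],
])

```text
time_s: 5.3
eef_pos: [0.4371, 0.2209, 0.2688]
orientation: [0.654, 0.756, -0.001, 0.001]
force: [0.8, 0.5, 0.1]
width: 0.0398
gripper_force: 15.0
```

```bash
python3 - <<'E'
from h import *
p0,R0=pose(); o=r.observe(); print(p0,o['joint_pos'].round(3),o['width'],R0.as_matrix().round(3))
Rd=toolR(np.array([0,0,-1.]),R0.apply([0,1,0])*[1,1,0])
plan(np.array([.436,.222,.2025]),Rd,5)
E
```

```text
[0.4370778  0.22087695 0.26880158] [-0.321  0.42  -0.258  2.078  0.173  0.664 -0.549] 0.039801102342206046 [[-0.144  0.99   0.001]
 [ 0.99   0.144 -0.002]
 [-0.002  0.    -1.   ]]
plan n=5 shift_cm [ 0.03 -0.02  1.33] turn_deg [ 0.    0.02 -0.  ]
```

arm_command([
  [[0.03, 0, 1.33], [0, 0, 0], 3],
  [[0.03, 0, 1.33], [0, 0, 0], 3],
  [[0.03, 0, 1.33], [0, 0, 0], 3],
  [[0, 0, 1.33], [0, 0, 0], 3],
  [[0, 0, 1.2], [0, 0, 0], 3],
  [[0, 0, 0], [0, 0, 0], 3],
  [[0, 0, 0], [0, 0, 0], 5.5],
  [[0, 0, 0], [0, 0, 0], 5.5],
  [[0, 0, 0], [0, 0, 0], 5.5],
  [[0, 0, -2], [0, 0, 0], 5.5],
  [[0, 0, -4], [0, 0, 0], 5.5],
  [[0, 0, -4], [0, 0, 0], 8],
  [[0, 0, -4], [0, 0, 0], 8],
])

```text
time_s: 6.6
eef_pos: [0.4368, 0.2222, 0.3458]
orientation: [0.654, 0.756, 0.0, 0.001]
force: [1.4, -0.2, 0.1]
width: 0.0689
gripper_force: 0.0
```

```bash
python3 - <<'E'
from h import *
p0,R0=pose(); o=r.observe(); print(p0,o['joint_pos'].round(3),o['width'],o['time_s'])
im,d,W=cloud('wrist'); save('w3.png',im)
for x in spotter.trace('wrist','cap')[:3]: print(x['conf'],x['rect'],np.nanmedian(W[x['mask']],0).round(3),np.nanpercentile(W[x['mask']],[3,97],axis=0).round(3))
im,d,W=cloud('side'); np.savez('side2.npz',im=im,W=W)
for x in spotter.trace('side','cap')[:3]: print('side',x['conf'],x['rect'],np.nanmedian(W[x['mask']],0).round(3),np.nanpercentile(W[x['mask']],[3,97],axis=0).round(3))
for x in spotter.trace('side','knob')[:4]:
    P=W[x['mask']]; T=P[P[:,2]>.03]; print('side',x['conf'],x['rect'],np.nanmean(T,0).round(3),T.min(0).round(3),T.max(0).round(3),im[x['mask']].mean(0).round())
A=np.array([.46,-.258,.30])
for a in (0,90,120,150): plan(A,R.from_rotvec([0,0,-np.radians(a)])*R0,20)
E
```

```text
[0.43675637 0.2221812  0.3457765 ] [-0.286  0.298 -0.295  2.025  0.117  0.833 -0.503] 0.06887231246843832 6.6
0.55 [238.4, 166.9, 281.3, 215.9] [0.436 0.225 0.043] [[0.419 0.205 0.01 ]
 [0.453 0.241 0.045]]
side 0.62 [307.0, 138.2, 322.7, 158.9] [0.443 0.218 0.04 ] [[0.415 0.203 0.003]
 [0.457 0.241 0.047]]
side 0.85 [233.7, 158.0, 252.6, 176.8] [0.438 0.008 0.036] [ 0.408 -0.018  0.03 ] [0.464 0.034 0.042] [139.  96. 160.]
side 0.8 [207.5, 210.7, 226.6, 232.6] [ 0.565 -0.1    0.036] [ 0.536 -0.125  0.03 ] [ 0.591 -0.073  0.043] [ 93. 122. 190.]
side 0.67 [132.3, 192.1, 155.9, 211.6] [ 0.46  -0.263  0.036] [ 0.432 -0.289  0.03 ] [ 0.485 -0.237  0.042] [87. 83. 82.]
side 0.63 [178.4, 192.4, 198.4, 210.6] [ 0.491 -0.153  0.036] [ 0.465 -0.177  0.03 ] [ 0.513 -0.128  0.042] [149. 105. 172.]
plan n=20 shift_cm [-2.39 -0.23  0.22] turn_deg [-0.  0. -0.]
plan n=20 shift_cm [-2.12  1.61  0.22] turn_deg [ 0.  -0.   4.5]
plan n=20 shift_cm [-1.81  2.27  0.22] turn_deg [ 0.01 -0.    6.  ]
plan n=20 shift_cm [-1.34  2.97  0.22] turn_deg [ 0.01 -0.    7.5 ]
```

```bash
python3 - <<'E'
from h import *
for n in ['side2','scene']:
    W=np.load(n+'.npz')['W']; d=W[...,:2]-[.46,-.26]; rr=np.hypot(d[...,0],d[...,1]); a=np.degrees(np.arctan2(d[...,1],d[...,0]))
    for lo in range(-180,180,20):
        m=(rr>.035)&(rr<.12)&(a>=lo)&(a<lo+20)&(W[...,2]>.015)&(W[...,2]<.3)
        if m.sum()>3: print(n,lo,m.sum(),'minr',np.percentile(rr[m],5).round(3),'maxz',W[...,2][m].max().round(3))
E
```

```text
side2 -180 11 minr 0.114 maxz 0.02
side2 -140 137 minr 0.082 maxz 0.067
side2 -120 166 minr 0.087 maxz 0.068
side2 60 168 minr 0.09 maxz 0.041
side2 80 57 minr 0.093 maxz 0.041
scene -180 9 minr 0.116 maxz 0.018
scene -140 176 minr 0.083 maxz 0.068
scene -120 101 minr 0.088 maxz 0.07
scene 60 116 minr 0.091 maxz 0.042
scene 80 63 minr 0.093 maxz 0.041
scene 160 5 minr 0.115 maxz 0.019
```

```bash
python3 - <<'E'
from h import *
p0,R0=pose(); plan(np.array([.46,-.26,.30]),R.from_rotvec([0,0,-np.radians(160)])*R0,20)
E
```

```text
plan n=20 shift_cm [-1.14  3.22  0.22] turn_deg [ 0.01 -0.    8.  ]
```

arm_command([
  [[-4, -0.38, 0.37], [0, 0, 0], 8],
  [[-4, -0.38, 0.37], [0, 0, 0], 8],
  [[-4, -0.38, 0.37], [0, 0, 0], 8],
  [[-4, -0.38, 0.37], [0, 0, 0], 8],
  [[-4, -0.38, 0.37], [0, 0, 0], 8],
  [[-4, -0.38, 0.37], [0, 0, 0], 8],
  [[-4, -0.38, 0.37], [0, 0, 0], 8],
  [[-4, -0.38, 0.37], [0, 0, 0], 8],
  [[-4, -0.38, 0.37], [0, 0, 0], 8],
  [[-4, -0.38, 0.37], [0, 0, 0], 8],
  [[-4, -0.38, 0.37], [0, 0, 0], 8],
  [[-4, -0.38, 0.37], [0, 0, 0], 8],
  [[0, 0, 0], [0, 0, 8], 8],
  [[0, 0, 0], [0, 0, 8], 8],
  [[0, 0, 0], [0, 0, 8], 8],
  [[0, 0, 0], [0, 0, 8], 8],
  [[0, 0, 0], [0, 0, 8], 8],
  [[0, 0, 0], [0, 0, 8], 8],
  [[0, 0, 0], [0, 0, 8], 8],
  [[0, 0, 0], [0, 0, 8], 8],
])

```text
time_s: 8.85
eef_pos: [0.4604, -0.259, 0.298]
orientation: [0.956, 0.292, -0.002, -0.0]
force: [0.0, 0.5, -0.1]
width: 0.0799
gripper_force: 0.0
```

```bash
python3 - <<'E'
from h import *
p0,R0=pose(); o=r.observe(); print(p0,o['joint_pos'].round(3),R0.as_matrix().round(3)[:,1])
E
```

```text
[ 0.46039532 -0.25899064  0.29800841] [ 0.287  0.408  0.198  1.997 -0.112  0.75  -0.426] [ 0.559 -0.829 -0.002]
```

```bash
python3 - <<'E'
from h import *
p0,R0=pose()
im,d,W=cloud('wrist'); save('w4.png',im,1.2)
for x in spotter.trace('wrist','knob')[:4]:
    P=W[x['mask']]; T=P[(P[:,2]>.028)&(P[:,2]<.045)]; print(x['conf'],x['rect'],len(T),T.mean(0).round(4),T.min(0).round(4),T.max(0).round(4),im[x['mask']].mean(0).round(), cv2.minEnclosingCircle((T[:,:2]*1000).astype(np.float32)))
Rd=toolR(np.array([0,0,-1.]),R0.apply([0,1,0])*[1,1,0])
plan(np.array([.46,-.26,.195]),Rd,5)
E
```

```text
0.84 [137.9, 0.0, 191.2, 17.5] 192 [ 0.5417 -0.1151  0.0319] [ 0.5347 -0.1252  0.0281] [ 0.5506 -0.1032  0.0362] [ 30.  67. 148.] ((542.755126953125, -113.98722076416016), 13.309870719909668)
0.7 [228.9, 172.3, 294.0, 244.1] 3046 [ 0.4587 -0.2632  0.036 ] [ 0.4302 -0.291   0.028 ] [ 0.4842 -0.2374  0.0391] [58. 56. 57.] ((457.1185607910156, -264.3367004394531), 27.358753204345703)
0.67 [132.6, 67.4, 205.5, 138.1] 3988 [ 0.4875 -0.1543  0.036 ] [ 0.4596 -0.1807  0.0281] [ 0.5136 -0.1263  0.0392] [218. 139. 236.] ((486.2693786621094, -153.30117797851562), 27.457523345947266)<stdin>:5: RuntimeWarning: Mean of empty slice.
  ret = um.true_divide(
Traceback (most recent call last):
ValueError: zero-size array to reduction operation minimum which has no identity
```

View pics/w4.png

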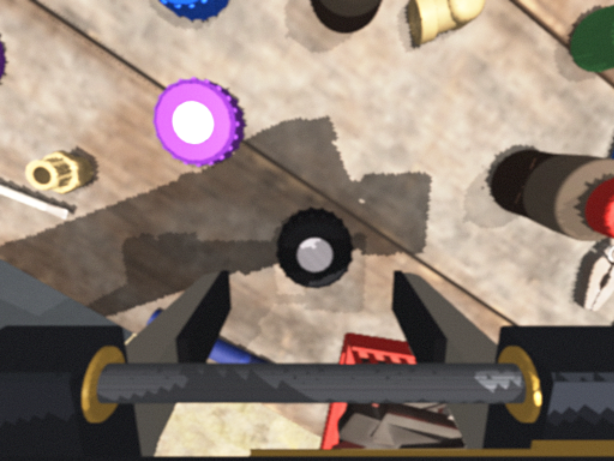

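```bash
python3 - <<'E'
from h import *
p0,R0=pose()
im,d,W=cloud('wrist')
D=W[...,:2]-[.458,-.263]; m=(np.hypot(D[...,0],D[...,1])<.04)&(W[...,2]>.034)&(W[...,2]<.042)
T=W[m]; print(len(T),T[:,2].mean())
h=cv2.convexHull((T[:,:2]*1000).astype(np.float32)); M=cv2.moments(h); print('hull centroid',M['m10']/M['m00'],M['m01']/M['m00'],'area->r',np.sqrt(M['m00']/np.pi),cv2.fitEllipse(h))
c=np.array([M['m10']/M['m00'],M['m01']/M['m00']])/1000
Rd=toolR(np.array([0,0,-1.]),R0.apply([0,1,0])*[1,1,0])
plan(np.array([*c,.195]),Rd,6)
E
```

```text
2750 0.036468048296683306
hull centroid 457.14447764625805 -264.38488865894345 area->r 25.305896124980503 ((457.1482238769531, -264.3376770019531), (50.600929260253906, 50.99552917480469), 149.9656524658203)
plan n=6 shift_cm [-0.1   0.04  1.72] turn_deg [-0.01  0.02  0.03]
```

arm_command([
  [[-0.1, 0.04, 1.72], [0, 0.02, 0.03], 8],
  [[-0.1, 0.04, 1.72], [0, 0.02, 0.03], 8],
  [[-0.1, 0.04, 1.72], [0, 0.02, 0.03], 8],
  [[-0.1, 0.04, 1.72], [0, 0.02, 0.03], 8],
  [[-0.1, 0.04, 1.72], [0, 0.02, 0.03], 8],
  [[-0.1, 0.04, 1.72], [0, 0.02, 0.03], 7],
  [[0, 0, 0], [0, 0, 0], 6],
  [[0, 0, 0], [0, 0, 0], 4],
  [[0, 0, 0], [0, 0, 0], 4],
  [[0, 0, 0], [0, 0, 0], 4],
  [[0, 0, 0], [0, 0, 0], 4],
], force=30)

```text
time_s: 10.1
eef_pos: [0.4577, -0.2647, 0.1972]
orientation: [0.956, 0.293, 0.001, 0.001]
force: [-0.5, 0.3, -1.2]
width: 0.0511
gripper_force: 30.0
```

```bash
python3 - <<'E'
from h import *
p0,R0=pose(); o=r.observe(); print(p0,o['joint_pos'].round(3),o['width'],o['force'],o['gripper_force'],R0.as_matrix().round(3))
E
```

```text
[ 0.45768442 -0.26474061  0.19724131] [ 0.338  0.58   0.154  2.032 -0.166  0.539 -0.365] 0.05114220287391405 [-0.51776864  0.27652535 -1.2043989 ] 29.99967056326568 [[ 0.828  0.561  0.003]
 [ 0.561 -0.828 -0.   ]
 [ 0.002  0.002 -1.   ]]
```

arm_command([
  [[0, 0, -2], [0, 0, 0], 4],
  [[0, 0, -3], [0, 0, 8], 4],
  [[0, 0, -3], [0, 0, 8.4], 4],
  [[0, 0, -3], [0, 0, 8.4], 4],
  [[0, 0, -2], [0, 0, 8.4], 4],
  [[0, 0, 0], [0, 0, 8.4], 4],
  [[0, 0, 0], [0, 0, 8.4], 4],
  [[0, 0, 0], [0, 0, 8.4], 4],
  [[0, 0, 0], [0, 0, 8.4], 4],
  [[0, 0, 0], [0, 0, 8.4], 4],
  [[0, 0, 0], [0, 0, 8.4], 4],
  [[0, 0, 0], [0, 0, 8.4], 4],
  [[0, 0, 0], [0, 0, 8.4], 4],
  [[0, 0, 0], [0, 0, 8.4], 4],
  [[0, 0, 0], [0, 0, 8.4], 4],
  [[0, 0, 0], [0, 0, 8.4], 4],
  [[0, 0, 0], [0, 0, 8.4], 4],
  [[0, 0, 0], [0, 0, 8.4], 4],
  [[0, 0, 0], [0, 0, 8.4], 4],
  [[0, 0, 0], [0, 0, 0], 4],
])

```text
time_s: 12.1
eef_pos: [0.4573, -0.2644, 0.3267]
orientation: [-0.525, 0.851, -0.0, 0.001]
force: [0.3, 0.0, -0.9]
width: 0.0516
gripper_force: 30.0
```

```bash
sed -i 's/^seat=.*/seat=np.array([.5465,.0575,.124]); yb=np.radians(-20); t=np.radians(35)/' h.py; python3 - <<'E'
from h import *
p0,R0=pose(); o=r.observe(); print(p0,o['joint_pos'].round(3),o['width'],R0.as_matrix().round(3))
Rt=toolR(-s,R0.apply([0,1,0])); A=seat+s*(.197+.045); print(A)
plan(A,Rt,14)
# intermediate check of path with straight segs: first translate, then tilt
mid=np.array([A[0],A[1]-.0,.33]); 
E
```

```text
[ 0.45730043 -0.26438849  0.32672509] [-0.218  0.47   0.864  2.01  -0.47   0.868 -2.701] 0.05159473158731755 [[-0.449 -0.894  0.002]
 [-0.894  0.449  0.   ]
 [-0.001 -0.002 -1.   ]]
[0.4160655  0.10497428 0.32223479]
plan n=14 shift_cm [-2.21  1.45 -0.3 ] turn_deg [ 2.47 -0.32  0.1 ]
```

arm_command([
  [[0, 0, 0], [0, 0, -8.4], 4],
  [[0, 0, 0], [0, 0, -8.4], 4],
  [[0, 0, 0], [0, 0, -8.4], 4],
  [[0, 0, 0], [0, 0, -8.4], 4],
  [[0, 0, 0], [0, 0, -8.4], 4],
  [[0, 0, 0], [0, 0, -8.4], 4],
  [[0, 0, 0], [0, 0, -8.4], 4],
  [[0, 0, 0], [0, 0, -8.4], 4],
  [[0, 0, 0], [0, 0, -8.4], 4],
  [[0, 0, 0], [0, 0, -8.4], 4],
  [[0, 0, 0], [0, 0, -8.4], 4],
  [[0, 0, 0], [0, 0, -8.4], 4],
  [[0, 0, 0], [0, 0, -8.4], 4],
  [[0, 0, 0], [0, 0, -8.4], 4],
  [[0, 0, 0], [0, 0, -8.4], 4],
  [[0, 0, 0], [0, 0, -8.4], 4],
  [[0, 0, 0], [0, 0, -8.4], 4],
  [[0, 0, 0], [0, 0, -8.4], 4],
  [[0, 0, 0], [0, 0, -8.4], 4],
])

```text
time_s: 14.0
eef_pos: [0.4572, -0.2647, 0.3271]
orientation: [0.929, 0.371, 0.001, 0.001]
force: [0.3, 0.6, -1.7]
width: 0.0517
gripper_force: 30.0
```

```bash
python3 - <<'E'
from h import *
p0,R0=pose(); o=r.observe(); print(p0,o['joint_pos'].round(3),o['width'],R0.as_matrix().round(3))
Rt=toolR(-s,R0.apply([0,1,0])); A=seat+s*(.197+.045); print(A)
plan(A,Rt,14)
E
```

```text
[ 0.45717145 -0.26468126  0.32709304] [ 0.296  0.362  0.201  1.98  -0.099  0.806 -0.259] 0.05172332011568576 [[ 0.725  0.688  0.003]
 [ 0.688 -0.725 -0.   ]
 [ 0.002  0.002 -1.   ]]
[0.4160655  0.10497428 0.32223479]
plan n=14 shift_cm [ 1.53 -2.16 -0.28] turn_deg [-2.18  1.2   0.33]
```

```bash
python3 - <<'E'
from h import *
p0,R0=pose()
Rt=toolR(-s,R0.apply([0,1,0])); A=seat+s*(.197+.06); print(A)
plan(A,Rt,14)
E
```

```text
[0.40798072 0.1079169  0.33452208]
plan n=14 shift_cm [ 1.52 -2.19 -0.38] turn_deg [-2.18  1.2   0.33]
```

arm_command([
  [[1.52, -2.19, -0.38], [-2.18, 1.2, 0.33], 4],
  [[1.52, -2.19, -0.38], [-2.18, 1.2, 0.33], 4],
  [[1.52, -2.19, -0.38], [-2.18, 1.2, 0.33], 4],
  [[1.52, -2.19, -0.38], [-2.18, 1.2, 0.33], 4],
  [[1.52, -2.19, -0.38], [-2.18, 1.2, 0.33], 4],
  [[1.52, -2.19, -0.38], [-2.18, 1.2, 0.33], 4],
  [[1.52, -2.19, -0.38], [-2.18, 1.2, 0.33], 4],
  [[1.52, -2.19, -0.38], [-2.18, 1.2, 0.33], 4],
  [[1.52, -2.19, -0.38], [-2.18, 1.2, 0.33], 4],
  [[1.52, -2.19, -0.38], [-2.18, 1.2, 0.33], 4],
  [[1.52, -2.19, -0.38], [-2.18, 1.2, 0.33], 4],
  [[1.52, -2.19, -0.38], [-2.18, 1.2, 0.33], 4],
  [[1.52, -2.19, -0.38], [-2.18, 1.2, 0.33], 4],
  [[1.52, -2.19, -0.38], [-2.18, 1.2, 0.33], 4],
  [[0, 0, 0], [0, 0, 0], 4],
  [[0, 0, 0], [0, 0, 0], 4],
])

```text
time_s: 15.6
eef_pos: [0.413, 0.1034, 0.3344]
orientation: [0.902, 0.314, 0.227, 0.189]
force: [-0.2, -1.2, -1.8]
width: 0.0516
gripper_force: 30.0
```

```bash
python3 - <<'E'
from h import *
p0,R0=pose(); o=r.observe(); print(p0,o['joint_pos'].round(3),o['width'],o['force'])
Rt=toolR(-s,R0.apply([0,1,0])); print('tilt err',np.degrees((R0.inv()*Rt).magnitude()))
d=p0-(seat+s*.197); print('axial mm',d@s*1000,'lat tool',R0.inv().apply(d).round(4))
plan(seat+s*(.197+.014),Rt,5)
im,_,W=cloud('wrist'); np.savez('w5.npz',im=im,W=W); save('w5.png',im,1.2)
E
```

```text
[0.41297151 0.1033834  0.33436815] [-0.653  0.13   0.206  2.353  1.082  0.453 -2.302] 0.05155141630629903 [-0.1585298  -1.18502887 -1.81653459]
tilt err 0.7032425270303624
axial mm 56.2945879460526 lat tool [-0.0002  0.0053 -0.0563]
plan n=5 shift_cm [-0.   -0.11  0.85] turn_deg [-0.07  0.12  0.  ]
```

View pics/w5.png

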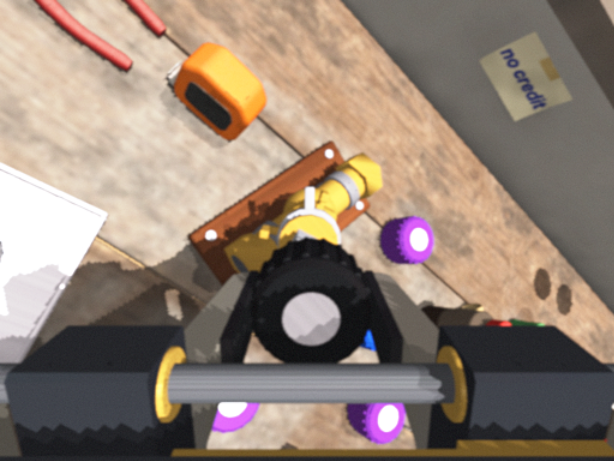

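```bash
python3 - <<'E'
from h import *
p0,R0=pose(); W=np.load('w5.npz')['W']; T=R0.inv().apply((W-p0).reshape(-1,3))
m=(np.abs(T[:,2]-.161)<.004)&(np.hypot(T[:,0],T[:,1])<.032); Q=T[m]; print(len(Q),Q.mean(0).round(4))
h=cv2.convexHull((Q[np.abs(Q[:,1])<.0255,:2]*1000).astype(np.float32)); print(cv2.fitEllipse(h),np.percentile(Q,[1,99],axis=0).round(4))
E
```

```text
7560 [ 3.000e-03 -1.000e-04  1.606e-01]
((0.5163154602050781, -0.08527016639709473), (52.303863525390625, 53.61970138549805), 107.51435852050781) [[-0.0203 -0.0258  0.1585]
 [ 0.0248  0.026   0.1644]]
```

arm_command([
  [[0, -0.27, 0.6], [-0.15, 0.3, 0], 4],
  [[0, -0.27, 0.6], [-0.15, 0.3, 0], 4],
  [[0, 0, 0.9], [0, 0, 0], 4],
  [[0, 0, 0.8], [0, 0, 0], 4],
  [[0, 0, 0], [0, 0, 0], 4],
  [[0, 0, 0], [0, 0, 0], 4],
])

```text
time_s: 16.25
eef_pos: [0.4262, 0.1003, 0.308]
orientation: [0.901, 0.312, 0.232, 0.19]
force: [0.3, 0.2, 0.4]
width: 0.0515
gripper_force: 30.0
```

```bash
cat > st.py <<'E'
from h import *
p0,R0=pose(); o=r.observe(); d=p0-(seat+s*.197)
Rt=toolR(-s,R0.apply([0,1,0]))
print('t',o['time_s'],'axial mm %.1f'%(d@s*1000),'lat tool mm',(R0.inv().apply(d)*1000).round(1)[:2],'tilt err deg',np.degrees((R0.inv()*Rt).as_rotvec()).round(2),'F tool',R0.inv().apply(o['force']).round(1),'M tool',R0.inv().apply(o['wrist_torque']).round(2),'j',o['joint_pos'].round(2),'w',round(o['width'],4))
E
python3 st.py
```

```text
t 16.25 axial mm 26.9 lat tool mm [-0.3  1.3] tilt err deg [ 0.02  0.11 -0.  ] F tool [ 0.5  0.2 -0.2] M tool [ 0.66 -0.38 -0.02] j [-0.65  0.21  0.24  2.35  1.24  0.39 -2.47] w 0.0515
```

arm_command([
  [[0.03, -0.13, 0], [0, 0.1, 0], 4],
  [[0, 0, 0.5], [0, 0, 0], 4],
  [[0, 0, 0.5], [0, 0, 0], 4],
  [[0, 0, 0.3], [0, 0, 0], 4],
  [[0, 0, 0], [0, 0, 0], 4],
])

```text
time_s: 16.75
eef_pos: [0.4332, 0.0997, 0.2964]
orientation: [0.901, 0.313, 0.233, 0.19]
force: [1.7, -0.5, -0.1]
width: 0.0519
gripper_force: 30.0
```

```bash
python3 st.py
```

```text
t 16.75 axial mm 13.6 lat tool mm [ 0.7 -0.6] tilt err deg [ 0.03 -0.02  0.  ] F tool [0.9 1.1 1.1] M tool [ 0.33 -0.25 -0.03] j [-0.66  0.24  0.25  2.35  1.32  0.36 -2.54] w 0.0519
```

arm_command([
  [[0, 0.02, 0.3], [0, 0, 0], 4],
  [[0, 0.02, 0.3], [0, 0, 0], 4],
  [[0, 0, 0], [0, 0, 0], 4],
])

```text
time_s: 17.05
eef_pos: [0.4364, 0.0985, 0.2918]
orientation: [0.901, 0.313, 0.234, 0.19]
force: [-0.8, -0.4, 2.6]
width: 0.0519
gripper_force: 30.0
```

```bash
python3 st.py
```

```text
t 17.05 axial mm 7.8 lat tool mm [ 0.8 -0.5] tilt err deg [-0.   -0.06 -0.  ] F tool [-0.   1.2 -2.5] M tool [ 0.27 -0.18  0.01] j [-0.65  0.26  0.26  2.35  1.35  0.35 -2.57] w 0.0519
```

arm_command([
  [[0, 0, 0.2], [0, 0, 0], 4],
  [[0, 0, 0], [0, 0, -5], 4],
  [[0, 0, 0], [0, 0, -5], 4],
  [[0, 0, 0], [0, 0, -5], 4],
  [[0, 0, 0], [0, 0, -5], 4],
  [[0, 0, 0], [0, 0, -5], 4],
  [[0, 0, 0], [0, 0, -5], 4],
])

```text
time_s: 17.75
eef_pos: [0.4371, 0.0974, 0.2903]
orientation: [0.788, 0.536, 0.176, 0.245]
force: [-1.8, -1.4, 3.7]
width: 0.0517
gripper_force: 30.0
```

```bash
python3 st.py
```

```text
t 17.75 axial mm 6.0 lat tool mm [ 0.1 -0. ] tilt err deg [ 0.05  0.04 -0.  ] F tool [-1.9  1.2 -3.8] M tool [ 0.26 -0.39  0.04] j [-0.63  0.26  0.24  2.35  1.36  0.36 -2.06] w 0.0517
```

arm_command([
  [[0, 0, 0], [0, 0, -5], 4],
  [[0, 0, 0], [0, 0, -5], 4],
  [[0, 0, 0], [0, 0, -5], 4],
  [[0, 0, 0], [0, 0, -5], 4],
  [[0, 0, 0], [0, 0, -5], 4],
  [[0, 0, 0], [0, 0, -5], 4],
])

```text
time_s: 18.35
eef_pos: [0.4373, 0.0979, 0.2904]
orientation: [0.622, 0.722, 0.107, 0.281]
force: [-1.5, -0.3, 3.0]
width: 0.0515
gripper_force: 30.0
```

```bash
python3 st.py
```

```text
t 18.35 axial mm 6.1 lat tool mm [0.5 0.3] tilt err deg [ 0.06 -0.01  0.  ] F tool [-1.1  0.2 -3.2] M tool [0.46 0.06 0.01] j [-0.61  0.26  0.21  2.34  1.36  0.36 -1.53] w 0.0515
```

arm_command([
  [[0, 0, 0], [0, 0, -5], 4],
  [[0, 0, 0], [0, 0, -5], 4],
  [[0, 0, 0], [0, 0, -5], 4],
  [[0, 0, 0], [0, 0, -5], 4],
  [[0, 0, 0], [0, 0, -5], 4],
])

```text
time_s: 18.85
eef_pos: [0.4369, 0.098, 0.2901]
orientation: [0.451, 0.84, 0.043, 0.298]
force: [-2.6, -1.0, 3.3]
width: 0.0518
gripper_force: 30.0
```

```bash
python3 st.py
```

```text
t 18.85 axial mm 6.1 lat tool mm [0.7 0.2] tilt err deg [ 0.03 -0.02  0.  ] F tool [-1.3 -1.4 -3.9] M tool [0.56 0.28 0.04] j [-0.59  0.26  0.19  2.34  1.37  0.37 -1.1 ] w 0.0518
```

arm_command([
  [[0, 0, 0], [0, 0, -5], 4],
  [[0, 0, 0], [0, 0, -5], 4],
  [[0, 0, 0], [0, 0, -5], 4],
  [[0, 0, 0], [0, 0, -5], 4],
  [[0, 0, 0], [0, 0, -5], 4],
])

```text
time_s: 19.35
eef_pos: [0.4368, 0.0978, 0.29]
orientation: [0.259, 0.918, -0.022, 0.3]
force: [-3.7, 0.8, 2.6]
width: 0.0513
gripper_force: 30.0
```

```bash
python3 st.py
```

```text
t 19.35 axial mm 6.0 lat tool mm [0.6 0.2] tilt err deg [ 0.   -0.01  0.  ] F tool [ 1.5 -0.8 -4.3] M tool [0.5  0.67 0.07] j [-0.57  0.26  0.17  2.34  1.37  0.37 -0.67] w 0.0513
```

Total so far 110°. Continue.

arm_command([
  [[0, 0, 0], [0, 0, -5], 4],
  [[0, 0, 0], [0, 0, -5], 4],
  [[0, 0, 0], [0, 0, -5], 4],
  [[0, 0, 0], [0, 0, -5], 4],
  [[0, 0, 0], [0, 0, -5], 4],
])

```text
time_s: 19.85
eef_pos: [0.4367, 0.0973, 0.2899]
orientation: [0.055, 0.952, -0.087, 0.288]
force: [-3.6, -1.5, 2.1]
width: 0.0519
gripper_force: 30.0
```

```bash
python3 st.py
```

```text
t 19.85 axial mm 5.9 lat tool mm [ 0.5 -0. ] tilt err deg [-0.08 -0.02 -0.  ] F tool [ 1.7 -2.3 -3.4] M tool [0.48 0.65 0.07] j [-0.55  0.26  0.15  2.34  1.37  0.38 -0.23] w 0.0519
```

arm_command([
  [[0, 0, 0], [0, 0, -5], 4],
  [[0, 0, 0], [0, 0, -5], 4],
  [[0, 0, 0], [0, 0, -5], 4],
  [[0, 0, 0], [0, 0, -5], 4],
  [[0, 0, 0], [0, 0, -5], 4],
])

```text
time_s: 20.35
eef_pos: [0.4366, 0.0972, 0.2898]
orientation: [-0.153, 0.941, -0.148, 0.262]
force: [-4.5, -2.5, 3.5]
width: 0.0515
gripper_force: 30.0
```

```bash
python3 st.py
```

```text
t 20.35 axial mm 5.9 lat tool mm [0.7 0.2] tilt err deg [-0.07 -0.07 -0.  ] F tool [ 3.  -2.6 -4.8] M tool [0.19 0.95 0.1 ] j [-0.54  0.26  0.13  2.34  1.37  0.38  0.2 ] w 0.0515
```

arm_command([
  [[0, 0, 0], [0, 0, -5], 4],
  [[0, 0, 0], [0, 0, -5], 4],
  [[0, 0, 0], [0, 0, -5], 4],
  [[0, 0, 0], [0, 0, -5], 4],
  [[0, 0, 0], [0, 0, -5], 4],
])

```text
time_s: 20.85
eef_pos: [0.4367, 0.0972, 0.2899]
orientation: [-0.353, 0.886, -0.201, 0.224]
force: [-4.0, -2.5, 3.5]
width: 0.0519
gripper_force: 30.0
```

```bash
python3 st.py
```

```text
t 20.85 axial mm 5.9 lat tool mm [0.4 0.3] tilt err deg [-0.04 -0.07 -0.  ] F tool [ 3.5 -1.3 -4.5] M tool [-0.34  0.67  0.07] j [-0.52  0.26  0.12  2.34  1.38  0.39  0.64] w 0.0519
```

arm_command([
  [[0, 0, -0.6], [0, 0, 0], 4],
  [[0, 0, 0], [0, 0, 8.5], 4],
  [[0, 0, 0], [0, 0, 8.5], 4],
  [[0, 0, 0], [0, 0, 8.5], 4],
  [[0, 0, 0], [0, 0, 8.5], 4],
  [[0, 0, 0], [0, 0, 8.5], 4],
  [[0, 0, 0], [0, 0, 8.5], 4],
  [[0, 0, 0], [0, 0, 8.5], 4],
  [[0, 0, 0], [0, 0, 8.5], 4],
  [[0, 0, 0], [0, 0, 8.5], 4],
  [[0, 0, 0], [0, 0, 8.5], 4],
  [[0, 0, 0], [0, 0, 8.5], 4],
  [[0, 0, 0], [0, 0, 8.5], 4],
  [[0, 0, 0], [0, 0, 8.5], 4],
  [[0, 0, 0], [0, 0, 8.5], 4],
  [[0, 0, 0], [0, 0, 8.5], 4],
  [[0, 0, 0], [0, 0, 8.5], 4],
  [[0, 0, 0], [0, 0, 8.5], 4],
  [[0, 0, 0], [0, 0, 8.5], 4],
  [[0, 0, 0], [0, 0, 0], 4],
])

```text
time_s: 22.85
eef_pos: [0.4341, 0.0992, 0.2951]
orientation: [0.78, 0.549, 0.172, 0.247]
force: [0.3, 0.8, -0.2]
width: 0.0518
gripper_force: 30.0
```

```bash
python3 st.py; python3 - <<'E'
from h import *
# tang from scene/side views
p0,R0=pose()
for c in ['scene','side']:
    im,d,W=cloud(c); p=imaging.camera_params(c); f=192/np.tan(np.radians(p['vfov']/2)); X=p['camera_from_world']@np.r_[seat+s*.02,1]; print(c,f,[p['cx']+f*X[0]/-X[2],p['cy']-f*X[1]/-X[2]])
    save(c+'5.png',im)
E
```

```text
t 22.85 axial mm 11.9 lat tool mm [ 0.8 -0.1] tilt err deg [ 0.02 -0.04  0.  ] F tool [ 0.8 -0.   0.2] M tool [ 0.36 -0.07 -0.  ] j [-0.65  0.25  0.25  2.35  1.33  0.36 -1.99] w 0.0518
scene 499.53892906821085 [np.float64(266.60447148957843), np.float64(210.00304544228072)]
side 452.49729700051256 [np.float64(273.6340712309908), np.float64(169.46947275512886)]
```

arm_command([
  [[-0.1, 0, 0.3], [0, 0, 0], 4],
  [[0, 0, 0.3], [0, 0, 0], 4],
  [[0, 0, 0.2], [0, 0, 0], 4],
  [[0, 0, 0], [0, 0, 0], 4],
  [[0, 0, 0], [0, 0, -4], 4],
  [[0, 0, 0], [0, 0, -4], 4],
  [[0, 0, 0], [0, 0, -4], 4],
  [[0, 0, 0], [0, 0, -4], 4],
])

```text
time_s: 23.75
eef_pos: [0.4384, 0.0966, 0.2891]
orientation: [0.695, 0.653, 0.136, 0.269]
force: [-0.8, -0.1, 6.1]
width: 0.0516
gripper_force: 30.0
```

```bash
python3 st.py
```

```text
t 23.75 axial mm 4.1 lat tool mm [-0.4  0.4] tilt err deg [ 0.1 -0.   0. ] F tool [-1.2  2.7 -5.4] M tool [ 0.09 -0.08 -0.02] j [-0.63  0.27  0.24  2.34  1.37  0.35 -1.75] w 0.0516
```

arm_command([
  [[0, 0, 0], [0, 0, -4], 4],
  [[0, 0, 0], [0, 0, -4], 4],
  [[0, 0, 0], [0, 0, -4], 4],
  [[0, 0, 0], [0, 0, -4], 4],
  [[0, 0, 0], [0, 0, -4], 4],
  [[0, 0, 0], [0, 0, -4], 4],
])

```text
time_s: 24.35
eef_pos: [0.4381, 0.0965, 0.2889]
orientation: [0.544, 0.783, 0.077, 0.291]
force: [-2.0, -0.7, 5.2]
width: 0.0515
gripper_force: 30.0
```

```bash
python3 st.py
```

```text
t 24.35 axial mm 4.1 lat tool mm [-0.4 -0.1] tilt err deg [ 0.07  0.02 -0.  ] F tool [-2.1  0.4 -5.2] M tool [ 0.25  0.16 -0.04] j [-0.62  0.27  0.22  2.34  1.38  0.36 -1.34] w 0.0515
```

arm_command([
  [[0, 0, 0], [0, 0, -4], 4],
  [[0, 0, 0], [0, 0, -4], 4],
  [[0, 0, 0], [0, 0, -4], 4],
  [[0, 0, 0], [0, 0, -4], 4],
  [[0, 0, 0], [0, 0, -4], 4],
  [[0, 0, 0], [0, 0, -4], 4],
])

```text
time_s: 24.95
eef_pos: [0.4378, 0.0966, 0.2886]
orientation: [0.369, 0.879, 0.015, 0.3]
force: [-3.3, 0.4, 4.7]
width: 0.0519
gripper_force: 30.0
```

```bash
python3 st.py
```

```text
t 24.95 axial mm 4.1 lat tool mm [ 0.  -0.5] tilt err deg [ 0.04  0.   -0.  ] F tool [-0.4 -0.7 -5.7] M tool [0.31 0.44 0.  ] j [-0.6   0.27  0.21  2.34  1.38  0.36 -0.92] w 0.0519
```

arm_command([
  [[0, 0, 0], [0, 0, -4], 4],
  [[0, 0, 0], [0, 0, -4], 4],
  [[0, 0, 0], [0, 0, -4], 4],
  [[0, 0, 0], [0, 0, -4], 4],
  [[0, 0, 0], [0, 0, -4], 4],
  [[0, 0, 0], [0, 0, -4], 4],
])

```text
time_s: 25.55
eef_pos: [0.4375, 0.0965, 0.2884]
orientation: [0.178, 0.937, -0.048, 0.297]
force: [-4.0, -0.3, 4.0]
width: 0.0515
gripper_force: 30.0
```

```bash
python3 st.py
```

```text
t 25.55 axial mm 4.0 lat tool mm [ 0.5 -0.6] tilt err deg [ 0.   -0.01  0.  ] F tool [ 0.7 -1.7 -5.3] M tool [0.21 0.65 0.04] j [-0.58  0.27  0.19  2.34  1.38  0.37 -0.5 ] w 0.0515
```

arm_command([
  [[0, 0, 0], [0, 0, -4], 4],
  [[0, 0, 0], [0, 0, -4], 4],
  [[0, 0, 0], [0, 0, -4], 4],
  [[0, 0, 0], [0, 0, -4], 4],
  [[0, 0, 0], [0, 0, -4], 4],
  [[0, 0, 0], [0, 0, -4], 4],
])

```text
time_s: 26.15
eef_pos: [0.4374, 0.0961, 0.2883]
orientation: [-0.02, 0.954, -0.109, 0.28]
force: [-4.6, -1.2, 3.7]
width: 0.0515
gripper_force: 30.0
```

```bash
python3 st.py
```

```text
t 26.15 axial mm 4.0 lat tool mm [ 0.9 -0.7] tilt err deg [-0.05 -0.03 -0.  ] F tool [ 2.  -2.1 -5.3] M tool [0.11 0.73 0.04] j [-0.57  0.27  0.17  2.34  1.38  0.37 -0.08] w 0.0515
```

arm_command([
  [[0, 0, 0], [0, 0, -4], 4],
  [[0, 0, 0], [0, 0, -4], 4],
  [[0, 0, 0], [0, 0, -4], 4],
  [[0, 0, 0], [0, 0, -4], 4],
  [[0, 0, 0], [0, 0, -4], 4],
  [[0, 0, 0], [0, 0, -4], 4],
])

```text
time_s: 26.75
eef_pos: [0.4374, 0.0959, 0.2883]
orientation: [-0.218, 0.928, -0.165, 0.251]
force: [-4.3, 0.1, 4.4]
width: 0.0515
gripper_force: 30.0
```

```bash
python3 st.py
```

```text
t 26.75 axial mm 3.9 lat tool mm [ 1.3 -0.5] tilt err deg [-0.07 -0.07 -0.  ] F tool [ 1.6 -0.3 -6. ] M tool [-0.1   0.78  0.09] j [-0.55  0.27  0.15  2.34  1.38  0.38  0.33] w 0.0515
```

arm_command([
  [[-0.06, 0.02, 0], [0, 0, -4], 4],
  [[-0.06, 0.02, 0], [0, 0, -4], 4],
  [[0, 0, 0], [0, 0, -4], 4],
  [[0, 0, 0], [0, 0, -4], 4],
  [[0, 0, 0], [0, 0, -4], 4],
  [[0, 0, 0], [0, 0, -4], 4],
])

```text
time_s: 27.35
eef_pos: [0.4381, 0.0966, 0.2885]
orientation: [-0.406, 0.863, -0.214, 0.211]
force: [-4.6, -1.2, 4.4]
width: 0.0515
gripper_force: 30.0
```

```bash
python3 st.py
```

```text
t 27.35 axial mm 3.8 lat tool mm [ 0.4 -0. ] tilt err deg [-0.04 -0.13 -0.  ] F tool [ 2.8 -0.3 -5.9] M tool [-0.44  0.8   0.14] j [-0.54  0.27  0.14  2.34  1.38  0.38  0.76] w 0.0515
```

arm_command([
  [[0, 0, 0], [0, 0, -4], 4],
  [[0, 0, 0], [0, 0, -4], 4],
  [[0, 0, 0], [0, 0, -4], 4],
  [[0, 0, 0], [0, 0, -4], 4],
  [[0, 0, 0], [0, 0, -4], 4],
  [[0, 0, 0], [0, 0, -4], 4],
])

```text
time_s: 27.95
eef_pos: [0.4397, 0.0969, 0.2895]
orientation: [-0.576, 0.76, -0.254, 0.163]
force: [4.3, -1.1, 3.3]
width: 0.0518
gripper_force: 30.0
```

```bash
python3 st.py; python3 - <<'E'
from h import *
for c in ['scene','side']:
    im,d,W=cloud(c); p=imaging.camera_params(c); f=192/np.tan(np.radians(p['vfov']/2)); X=p['camera_from_world']@np.r_[seat,1]; u,v=int(p['cx']+f*X[0]/-X[2]),int(p['cy']-f*X[1]/-X[2])
    cr=im[v-40:v+40,u-50:u+50]; save(c+'6.png',cr,5)
a=cv2.imread('pics/scene6.png');b=cv2.imread('pics/side6.png'); cv2.imwrite('pics/both6.png',cv2.resize(np.hstack([a,b]),(800,320)))
E
```

```text
t 27.95 axial mm 3.8 lat tool mm [-0.4 -1.7] tilt err deg [-0.14 -0.06 -0.  ] F tool [ 0.  -5.5 -0.1] M tool [ 0.38 -0.04  0.38] j [-0.53  0.27  0.12  2.33  1.38  0.38  1.17] w 0.0518
```

View pics/both6.png

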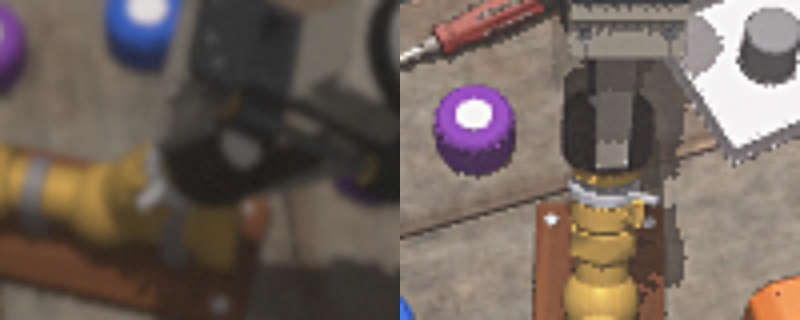

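arm_command([
  [[0, -0.1, 0], [0, 0, 3], 4],
  [[0, 0, 0.2], [0, 0, 3], 4],
  [[0, 0, 0.2], [0, 0, 0], 4],
  [[0, 0, 0], [0, 0, 0], 4],
])

```text
time_s: 28.45
eef_pos: [0.4419, 0.0963, 0.2862]
orientation: [-0.535, 0.789, -0.244, 0.176]
force: [1.2, -1.5, 3.9]
width: 0.0515
gripper_force: 30.0
```

```bash
python3 st.py
```

```text
t 28.45 axial mm -0.2 lat tool mm [-0.8 -1.6] tilt err deg [-0.05 -0.01 -0.  ] F tool [ 0.9 -3.6 -2.3] M tool [0.23 0.2  0.15] j [-0.53  0.28  0.13  2.33  1.4   0.38  1.05] w 0.0515
```

arm_command([
  [[0, -0.08, 0.2], [0, 0, 0], 4],
  [[0, 0, 0.2], [0, 0, 0], 4],
  [[0, 0, 0], [0, 0, 0], 4],
])

```text
time_s: 28.75
eef_pos: [0.4443, 0.0955, 0.2831]
orientation: [-0.536, 0.789, -0.244, 0.176]
force: [-2.3, -1.9, 3.9]
width: 0.0519
gripper_force: 30.0
```

```bash
python3 st.py
```

```text
t 28.75 axial mm -4.2 lat tool mm [-0.8 -1.9] tilt err deg [ 0.  0. -0.] F tool [ 2.5 -1.1 -4.1] M tool [-0.24  0.46  0.14] j [-0.53  0.29  0.13  2.33  1.42  0.37  1.04] w 0.0519
```

arm_command([
  [[0, -0.03, -0.2], [0, 0, -4], 4],
  [[0, 0, 0], [0, 0, -5], 4],
  [[0, 0, 0], [0, 0, -5], 4],
  [[0, 0, 0], [0, 0, -5], 4],
  [[0, 0, 0], [0, 0, -5], 4],
  [[0, 0, 0], [0, 0, -5], 4],
  [[0, 0, 0], [0, 0, -5], 4],
  [[0, 0, 0], [0, 0, -5], 4],
  [[0, 0, 0], [0, 0, -5], 4],
])

```text
time_s: 29.65
eef_pos: [0.4435, 0.0955, 0.285]
orientation: [0.793, -0.53, 0.292, -0.071]
force: [-1.4, -3.4, 3.5]
width: 0.0512
gripper_force: 30.0
```

```bash
python3 st.py
```

```text
t 29.65 axial mm -2.1 lat tool mm [ 1.3 -2.1] tilt err deg [ 0.02 -0.03  0.  ] F tool [ 3.9  1.1 -3. ] M tool [-0.53  0.28  0.39] j [-0.5   0.28  0.11  2.33  1.41  0.38  1.82] w 0.0512
```

arm_command([
  [[0, 0, 0], [0, 0, -5], 4],
  [[0, 0, 0], [0, 0, -5], 4],
  [[0, 0, 0], [0, 0, -5], 4],
  [[0, 0, 0], [0, 0, -5], 4],
  [[0, 0, 0], [0, 0, -5], 4],
  [[0, 0, 0], [0, 0, -5], 4],
])

```text
time_s: 30.25
eef_pos: [0.4436, 0.0954, 0.2851]
orientation: [0.903, -0.307, 0.301, 0.007]
force: [-0.4, -1.9, 3.5]
width: 0.0518
gripper_force: 30.0
```

```bash
python3 st.py; python3 - <<'E'
from h import *
im,_,W=cloud('wrist'); np.savez('w7.npz',im=im,W=W); save('w7.png',im,1.2)
E
```

```text
t 30.25 axial mm -2.1 lat tool mm [ 2.3 -1.1] tilt err deg [ 0.04 -0.04  0.  ] F tool [ 2.7  1.1 -2.7] M tool [-0.63  0.06  0.38] j [-0.49  0.28  0.09  2.33  1.41  0.38  2.34] w 0.0518
```

View pics/w7.png

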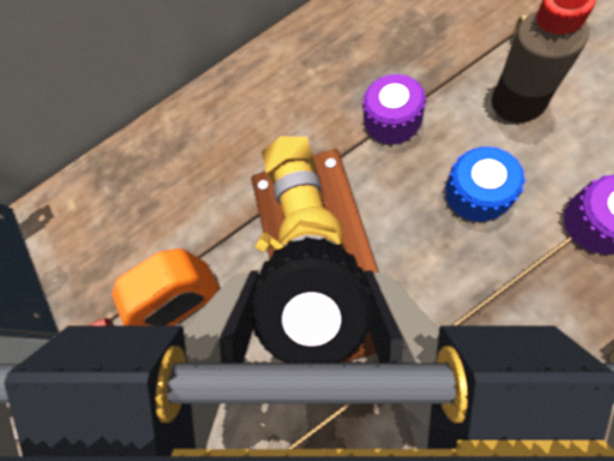

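arm_command([
  [[0, 0, 0], [0, 0, -5], 4],
  [[0, 0, 0], [0, 0, -5], 4],
  [[0, 0, 0], [0, 0, -5], 4],
  [[0, 0, 0], [0, 0, -5], 4],
])

```text
time_s: 30.7
eef_pos: [0.4427, 0.0957, 0.2845]
orientation: [0.943, -0.148, 0.294, 0.058]
force: [-3.5, -2.2, 0.8]
width: 0.0515
gripper_force: 30.1
```

```bash
python3 st.py
```

```text
t 30.7 axial mm -2.1 lat tool mm [ 1.5 -0.4] tilt err deg [-0.01  0.14  0.  ] F tool [-1.8  3.2 -2.1] M tool [-0.54 -1.17  1.06] j [-0.48  0.28  0.08  2.33  1.41  0.39  2.69] w 0.0515
```

arm_command([
  [[0, 0, 0], [0, 0, 0], 4],
  [[0, 0, 0], [0, 0, 0], 6],
  [[0, 0, 0], [0, 0, 0], 7.5],
  [[0, 0, 0], [0, 0, 0], 7.5],
  [[0, 0, 0], [0, 0, 0], 7.5],
  [[0, 0, -1], [0, 0, 0], 7.5],
  [[0, 0, -1.5], [0, 0, 0], 7.5],
  [[0, 0, -2], [0, 0, 0], 7.5],
  [[0, 0, -2], [0, 0, 0], 7.5],
  [[0, 0, 0], [0, 0, 0], 7.5],
])

```text
time_s: 31.7
eef_pos: [0.4116, 0.1086, 0.3332]
orientation: [0.942, -0.146, 0.296, 0.055]
force: [-0.0, 0.6, 0.4]
width: 0.0752
gripper_force: 0.0
```

```bash
python3 st.py; python3 - <<'E'
from h import *
from scipy.optimize import least_squares
p0,R0=pose()
im,_,W=cloud('wrist'); save('w8.png',im,1.2)
d=W-seat; h=d@s; rad=np.linalg.norm(d-h[...,None]*s,axis=-1)
m=(h>.0)&(h<.06)&(rad<.035); C=W[m]; print(len(C),'h pct',np.percentile(h[m],[5,50,95,99]).round(4))
def res(p): 
    d=C-p; h=d@s; rr=np.linalg.norm(d-np.outer(h,s),axis=1); return np.maximum(rr-.0255,h-.036)
q=least_squares(res,seat,loss='soft_l1',f_scale=.002); e=q.x-seat; print('underside',q.x.round(4),'axial off',(e@s).round(4),np.abs(res(q.x)).mean())
for c,qs in [('side',['glue','tape','cap']),('scene',['tape','cap'])]:
    im,_,W=cloud(c)
    for n in qs:
        for x in spotter.trace(c,n)[:1]: print(c,n,x['conf'],np.nanmedian(W[x['mask']],0).round(3))
E
```

```text
t 31.7 axial mm 57.1 lat tool mm [ 2.  -2.1] tilt err deg [-0.34 -0.06 -0.  ] F tool [ 0.  -0.6 -0.4] M tool [ 0.03 -0.58 -0.01] j [-0.3   0.15 -0.18  2.34  1.17  0.5   2.91] w 0.0752
4802 h pct [0.0174 0.0357 0.0371 0.0376]
underside [0.5489 0.0562 0.1259] axial off 0.0 0.0006030699463452312
side glue 0.81 [ 0.621 -0.185  0.08 ]
side tape 0.85 [0.641 0.153 0.062]
side cap 0.76 [0.445 0.218 0.041]
scene tape 0.86 [0.642 0.177 0.06 ]
scene cap 0.53 [0.439 0.228 0.042]
```

View pics/w8.png

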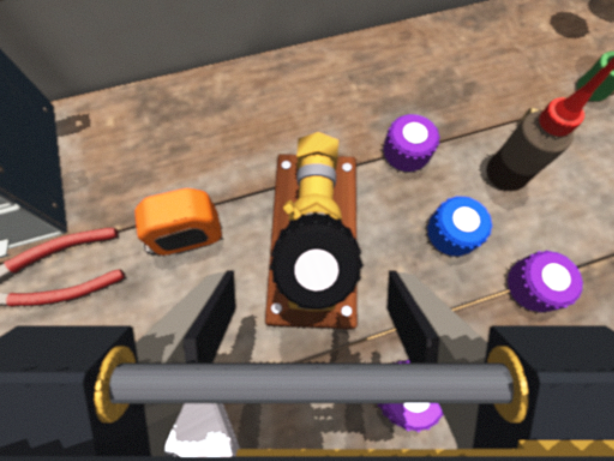

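```bash
python3 -c "
from h import *
print(ticket.hand_in())"
```

```text
the job is handed in; nothing more can be done
None
```

The job is handed in at about 32 s: the cap is in the tray and the knob is fully home on the spindle. The valve was turned anticlockwise until torque jumped at the open stop (the pointer itself was hidden), then released, and the glue and tape have not moved.

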